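# Turn the trolley wheel valve-up for its evidence photograph

## Task

Turn the spoked trolley wheel on its sloping stand, pushing one spoke after another with the fingertips, until its valve stem stands at the very top of the wheel, straight up the slope from the hub, ready for the evidence photograph. Turn it gently without letting it spin, keep off the rubber tyre and the valve stem, and pick up or shift nothing else on the table. Finish with the wheel at rest and the hand clear.

Things in the scene. Friction and masses are not known exactly. Their poses are not given: they have to be found in the camera images.
- stand: fixed sloping stand, plywood base 280 x 420 x 12 mm, a steel post 45 x 16 mm on each side at y = +-180 mm, 136 mm high, the spoked wheel between. Origin: centre of the base's underside. z up, y from post to post, x level. The wheel's face slopes 35 degrees from level, low edge at +x, top edge at -x: in this frame out of the face is (0.574, 0, 0.819), straight up the slope is (-0.819, 0, 0.574)
- hub (a point): point on the wheel's axis in the plane of the spokes' outer faces, 135 mm above the table, over the stand's origin; axes as the stand's. Wheel: hub 44 mm across; five straight spokes 72 degrees apart, 12 mm wide, 16 mm deep inwards from that plane; open between them from radius 22 to 100 mm; thin rim at radius 100 to 104 mm; free behind the spokes for 35 mm
- bar (a point): middle of the fixed flat steel bar, 12 mm wide, that runs along the stand's y right across the face over the hub. It fills 4 to 12 mm out from the spokes' outer plane (bolt head 20 mm across in the middle: to 15 mm). A finger between the spokes cannot pass it: draw it out to go between the halves above and below the bar
- wheel (a joint): wheel angle, rad: 0 or a whole turn (6.283) = valve stem straight up the slope; grows counter-clockwise seen looking at the face. Starts at 2.36 to 3.92 (stem in the lower part). Bearing friction about 0.12 N m (2 N at mid-spoke), no spring: stays where it is left
- valve (a point): point on the valve stem at radius 80 mm, 6 mm behind the spokes' outer plane. The black stem, 9 to 12 mm thick, stands from the rim towards the hub, radius 100 to 67 mm, midway between two spokes, and turns with the wheel
- stem: the valve stem itself; origin at the wheel's hub point, turns with the wheel
- tyre: black rubber tyre, 294 mm outer and 206 mm inner diameter, 44 mm thick, its front standing 1 mm out from the spokes' outer plane; origin at the hub point, turns with the wheel
- charger_a: white plug-in phone charger block, 30 x 28 x 44 mm, standing with its two pins up; origin under its centre (bystander, loose)
- charger_b: a second charger block like charger_a (bystander, loose)
- tape_roll: brown roll of tape lying flat, 90 mm across, 24 mm high; origin under its centre (bystander, loose)
- foil_roll: foil-wrapped roll lying down, 160 mm long, 44 mm thick (bystander, loose)
- carton: open cardboard carton 110 x 80 x 40 mm; origin under its centre (bystander, loose)
- screwdriver: screwdriver lying on the table (bystander, loose)
- jar: closed jar, 60 mm across, 70 mm high; origin under its centre (bystander, loose)
- phone: black phone lying flat, 150 x 72 x 10 mm; origin under its centre (bystander, loose)

How it is judged:
By the outcome, as a careful person would: the job done as asked, in the order asked, and still so for the second after the job is handed in, with the robot touching nothing.
It also fails if it takes over 62 s, if anything falls off the work surface, if the arm or the gripper's body presses on something with over 40 N, if the wrist force passes 120 N, or if a joint passes its speed limit or range.

## Robot

A 6-joint arm with a two-finger parallel gripper is mounted at the origin on the work surface. World frame = base frame: x ahead of the robot, y to its left, z up, the work surface at z = 0. Lengths are in m, angles in rad, forces in N, time in s.
With the tool pointing down it reaches from about 0.15 to 0.775 m from the base axis. Payload 6.1 kg.
Tool frame: the origin (TCP) lies between the finger pads; the fingertips stand 22 mm ahead of it and the grasp point (between the pads) lies 3 mm ahead of it; z points along the fingers, y is the line along which they close (so a half turn about z gives the same grasp; the last joint's range is limited). The gripper opens to 85 mm and grips with 20 to 120 N. Pads are 22 mm wide; open, the fingers measure 114 mm over their backs; the gripper's body (76 mm by 85 mm) begins 54 mm behind the grasp point. The pads swing forward as they close: fully open they stand 13 mm farther back than shut.
Start: joints at [-1.281, 0.126, -0.04, 1.405, 0, 1.571], TCP at [0.15, -0.503, 0.222] pointing down, gripper open.
Joint ranges: [-2.72, 2.72], [-0.95, 1.95], [-1.27, 1.35], [-1.78, 2.02], [-1.46, 1.47], [-3.14, 3.14]. Speed limits (rad/s): [2.39, 2.39, 3.01, 3.14, 3.14, 3.14].

## Interface

Orientations are given as a rotation vector (axis times angle).
In Python, from station import env gives the robot as it stands. The module is installed in compiled form; this text tells all that it offers.
- The arm moves only by the tool step_arm, never from a script. Its argument "increments" is a list of rows, each a list of 3 entries, a list of its own where there are three numbers: the closure, from 0 (fully open) to 1 (shut), then the shift along the tool's x, y, z in m, then the turn about the tool's z in units of 10 degrees (1.0 is 10 degrees). In form: [[fingers, [dx, dy, dz], spin], ...]. A call has 1 to 8 rows; each row shifts and turns the commanded pose from where the row before left it, along the tool's axes as they then stand; what a row does not reach is not made up. A row lasts 1/8 s, in which the tool goes at most 62.5 mm and 10.7 degrees, less where a joint would pass 70% of its speed; a pose out of reach is approached as far as the arm can. A call with a gripper value outside its range is refused whole. The fingers move at their own pace and stop on an object; "squeeze" is the grip in N (left out, the last holds). Time passes only in rows, so rows that do not move let the fingers close. It gives the time, the measured TCP pose, the force, the opening and the grip force at its end, in the units of the state.
- env.state(): the state, without advancing time (a new reading comes with each control period).
- env.capture(name): name is "scene" or "top" or "wrist"; returns the picture (384x512x3 uint8, red, green, blue); there is no depth.
- env.calibration(name): a dict with "K" (3x3 intrinsics, pixels), "k1" (the pictures are not rectified: a ray, as slopes to the right and down, at radius r is drawn at 1 + k1 r^2 times it, then the intrinsics apply), "T" (4x4, takes a point from camera to world coordinates); the wrist camera has in their place "tool_from_camera" (4x4, takes a point from camera to tool coordinates, whose origin is the TCP and whose axes are the flange's). Camera axes: x right, y up, looking along -z (the intrinsics and any distortion apply to the point x, -y, -z); pixel columns grow to the right and rows downward; lengths in m; the calibration is good to about 2 mm. A picture is of the moment at which its call begins: read the wrist's pose just before it. calibration takes no time and is no camera call.
- env.sign_off(): hands the job in; it is judged then, once.
The state is a dict: "t": time; "qpos": joint angles; "qvel": joint speeds; "effort": joint torques, N m; "ee_pos": TCP position; "eef_rot": TCP orientation; "contact_force": force on the tool from outside, world axes, zero at the start; "ft_torque": the same for the moment, N m; "gripper_width": finger opening in m; "grasp_force": force on a finger pad.
Only numpy, scipy, OpenCV 4.12 (cv2) and the standard library are available. Lean on these libraries where they do the work, as an engineer would, in place of code of your own. Each camera call takes 0.05 s, during which the arm holds its last target. There are 200 camera calls.

## Working session

There is one attempt and no reset: what is moved stays moved. The work goes in short steps, Python scripts to look and compute and a tool call to move; the robot and the scene stay as the last step left them, time stands still between calls to the robot, and variables do not carry over. Pictures are saved under pics/ and viewed, at most 10 in all, crops included, and the job is handed in when it is done.

Besides the shell and the picture viewer there is one more tool, called after "Call:" by a JSON object that holds its "fn" and its "kwargs". step_arm: Moves the arm, as the interface text tells. Its arguments: {"type":"object","properties":{"increments":{"type":"array"},"squeeze":{"type":"number"}},"required":["increments"]}

```bash
mkdir -p pics; python3 - <<'E'
from station import env
import cv2,numpy as np
np.set_printoptions(precision=4,suppress=True)
s=env.state();print({k:np.round(v,3) for k,v in s.items()})
a=env.capture("scene");b=env.capture("top")
cv2.imwrite("pics/scene.png",a[...,::-1]);cv2.imwrite("pics/top.png",b[...,::-1])
for n in("scene","top","wrist"):print(n,env.calibration(n))
E
```

```text
{'t': np.float64(0.0), 'qpos': array([-1.281,  0.126, -0.041,  1.405, -0.   ,  1.571]), 'qvel': array([-0.   ,  0.001,  0.001, -0.001, -0.   , -0.   ]), 'effort': array([ -0.001, -43.591,  35.293,   0.017,   0.   ,   0.   ]), 'ee_pos': array([ 0.15 , -0.503,  0.221]), 'eef_rot': array([-3.107, -0.453,  0.   ]), 'contact_force': array([-0.37 ,  0.008, -0.432]), 'ft_torque': array([-0.003,  0.067, -0.049]), 'grasp_force': np.float64(0.0), 'gripper_width': np.float64(0.085)}
scene {'K': array([[359.5735,   0.    , 257.6728],
       [  0.    , 359.5735, 190.9008],
       [  0.    ,   0.    ,   1.    ]]), 'k1': -0.10259222511013817, 'T': array([[ 0.1404, -0.5619,  0.8152,  1.6707],
       [ 0.99  ,  0.0896, -0.1088, -0.1782],
       [-0.0119,  0.8223,  0.5689,  0.8649],
       [ 0.    ,  0.    ,  0.    ,  1.    ]])}
top {'K': array([[389.6644,   0.    , 258.8892],
       [  0.    , 389.6644, 189.3472],
       [  0.    ,   0.    ,   1.    ]]), 'k1': -0.019928387281730943, 'T': array([[ 0.0271,  0.9978, -0.0602,  0.5074],
       [-0.9996,  0.0272,  0.001 , -0.036 ],
       [ 0.0026,  0.0602,  0.9982,  1.4564],
       [ 0.    ,  0.    ,  0.    ,  1.    ]])}
wrist {'K': array([[335.1773,   0.    , 259.1651],
       [  0.    , 335.1773, 193.0731],
       [  0.    ,   0.    ,   1.    ]]), 'k1': 0.010845444292997674, 'tool_from_camera': array([[-0.0004,  0.9511,  0.3089,  0.0797],
       [ 1.    ,  0.0005, -0.0001,  0.0002],
       [-0.0002,  0.3089, -0.9511, -0.1518],
       [ 0.    ,  0.    ,  0.    ,  1.    ]])}
```

View pics/scene.png

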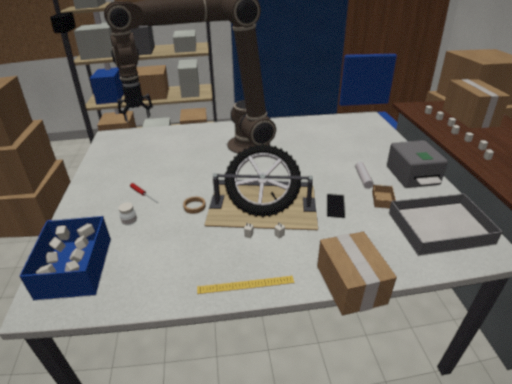

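View pics/top.png

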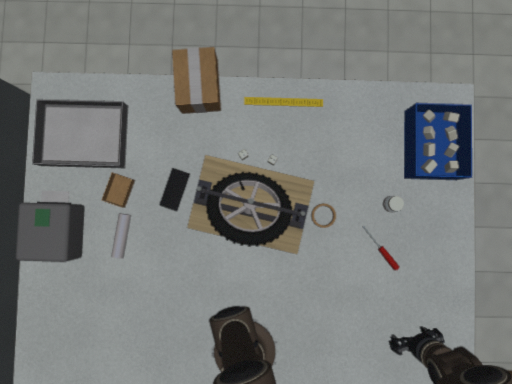

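The top view shows the stand base around (190-315, 155-253), with the wheel hub near (251,202). The bystanders are clear of it. The stem seems to be near (240,185). I'll zoom in on both.

```bash
python3 - <<'E'
import cv2,numpy as np
b=cv2.imread("pics/top.png")[145:260,180:325];a=cv2.imread("pics/scene.png")[135:245,195:330]
o=np.zeros((600,780,3),np.uint8)
o1=cv2.resize(b,None,fx=5,fy=5,interpolation=cv2.INTER_CUBIC);cv2.imwrite("pics/topz.png",o1)
cv2.imwrite("pics/scenez.png",cv2.resize(a,None,fx=5,fy=5,interpolation=cv2.INTER_CUBIC))
E
```

```text
(no output)
```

View pics/topz.png

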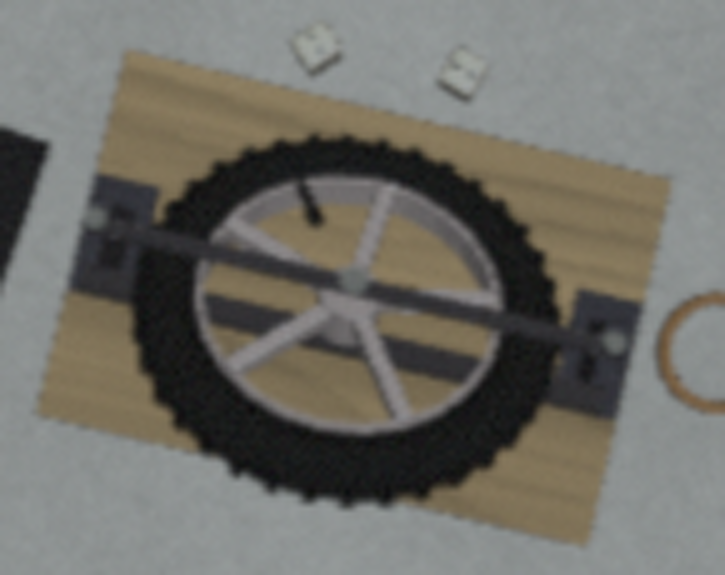

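View pics/scenez.png

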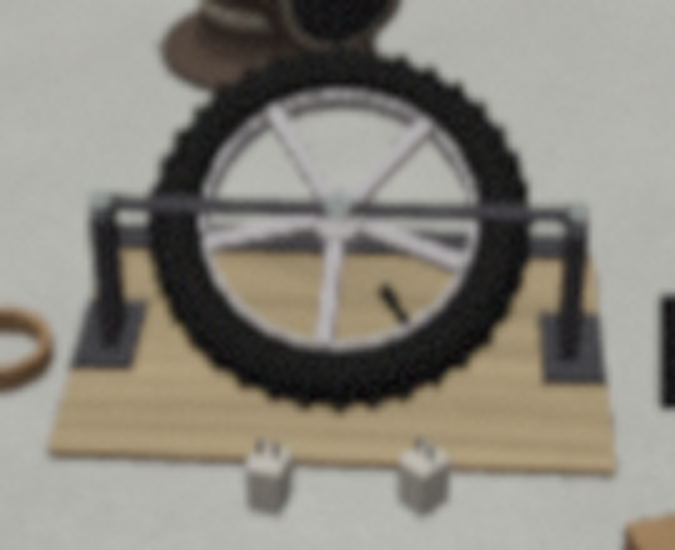

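The zoomed top view shows base corners at (125,50), (670,177), (590,545) and (38,415), the bolt at (352,280) and the stem from (300,183) to (316,220). The scene view agrees that the stem is in the lower part, on the +y side.

```bash
cat > h.py <<'E'
import numpy as np,cv2
from station import env
from scipy.spatial.transform import Rotation as R
np.set_printoptions(precision=4,suppress=True)
def ray(cal,T,px):
    D=np.array([cal["k1"],0,0,0.]) 
    p=cv2.undistortPoints(np.array([[px]],float),cal["K"],D)[0,0]
    return T[:3,3],T[:3,:3]@np.array([p[0],-p[1],-1])
def plane(o,d,p0,n): return o+d*(np.dot(p0-o,n)/np.dot(d,n))
E
python3 - <<'E'
from h import *
c=env.calibration("top");T=c["T"]
f=lambda u:np.array([180+(u[0]+.5)/5-.5,145+(u[1]+.5)/5-.5])
Z=np.array([0,0,1.])
C=np.array([plane(*ray(c,T,f(u)),[0,0,.012],Z) for u in[(125,50),(670,177),(590,545),(38,415)]])
print(C,[np.linalg.norm(C[i]-C[i-1]) for i in range(4)])
ctr=C.mean(0);x=(C[0]-C[3]+C[1]-C[2]);x[2]=0;x/=np.linalg.norm(x);y=np.cross(Z,x)
print("yaw",np.arctan2(x[1],x[0]),ctr)
n0=.574*x+.819*Z;up=-.819*x+.574*Z
hub=ctr*[1,1,0]+[0,0,.135]
b=plane(*ray(c,T,f((352,280))),hub+n0*.015,n0);print("bolt-based hub",b-n0*.015)
print("bolt by scene",(lambda c:plane(*ray(c,c["T"],[195+(338)/5,135+205/5]),hub+n0*.015,n0)-n0*.015)(env.calibration("scene")))
hub2=b-n0*.015
for h in(hub,):
  # ccw looking at face: viewer sees up at top; right = ? cross(up, n)
  left=np.cross(n0,up)
  for u,k in[((300,183),.006),((316,220),.006),((385,190),0),((497,299),0),((405,415),0),((232,368),0),((235,222),0)]:
    q=plane(*ray(c,T,f(u)),h-n0*k,n0)-h+n0*k
    print(u,np.linalg.norm(q),np.degrees(np.arctan2(q@left,q@up)))
np.save("st.npy",[hub,x,y])
print(left,y)
E
```

```text
[[ 0.719   0.1687  0.012 ]
 [ 0.6349 -0.24    0.012 ]
 [ 0.3616 -0.1863  0.012 ]
 [ 0.4459  0.2234  0.012 ]] [np.float64(0.2785162789539123), np.float64(0.4173187936814377), np.float64(0.27856728909187517), np.float64(0.4182359359763952)]
yaw -0.1957890530564937 [ 0.5403 -0.0086  0.012 ]
bolt-based hub [ 0.5392 -0.0068  0.136 ]
bolt by scene [ 0.5403 -0.0075  0.1352]
(300, 183) 0.10269450423775202 -147.9377534920891
(316, 220) 0.06844798016554722 -147.55518050352063
(385, 190) 0.09319652589917973 176.70835214021702
(497, 299) 0.099694134490535 102.09872164612382
(405, 415) 0.10215154382896122 30.99914275635229
(232, 368) 0.10396517336793198 -38.11262306947065
(235, 222) 0.09682563498714228 -111.6318629930365
[-0.1946 -0.9811  0.    ] [ 0.1945  0.9809 -0.    ]
```

Wheel angle is about 212° (3.70 rad), so it needs about +148° counter-clockwise.

1. **Upper half:** push the spoke at -40°, with the finger behind it.
2. **Lower half:** push the spoke now at 104°.

Both gaps are free of the stem. First I raise the arm, shut the fingers and move over.

Call:
{"fn": "step_arm", "kwargs": {"increments": [[1,[0,0,-0.05],0],[1,[0,0,-0.05],0],[1,[0.038,-0.0254,-0.02],0],[1,[0.038,-0.0254,0],0],[1,[0.038,-0.0254,0],0],[1,[0.038,-0.0254,0],0],[1,[0.038,-0.0254,0],0],[1,[0.038,-0.0254,0],0]], "squeeze": 20}}

```text
t: 1.1
ee_pos: [0.3256, -0.2906, 0.3413]
eef_rot: [-3.108, -0.453, 0.0]
contact_force: [-0.4, -0.7, -0.9]
gripper_width: 0.0002
grasp_force: 0.0
```

Call:
{"fn": "step_arm", "kwargs": {"increments": [[1,[0.038,-0.0254,0],0],[1,[0.038,-0.0254,0],0],[1,[0.038,-0.0254,0],0],[1,[0.038,-0.0254,0],0],[1,[0.038,-0.0254,0],0],[1,[0.038,-0.0254,0],0],[1,[0.038,-0.0254,0],0],[1,[0.038,-0.0254,0],0]]}}

```text
t: 2.1
ee_pos: [0.5589, -0.009, 0.3412]
eef_rot: [3.109, 0.454, -0.001]
contact_force: [0.6, -0.1, 1.0]
gripper_width: -0.0002
grasp_force: 0.0
```

Call:
{"fn": "step_arm", "kwargs": {"increments": [[1,[0,0,0],0.92],[1,[0,0,0],0.93],[1,[0,0,0],0.93],[1,[0,0,0],0]]}}

```text
t: 2.6
ee_pos: [0.5525, -0.0588, 0.3411]
eef_rot: [-3.099, 0.194, 0.001]
contact_force: [-0.6, 0.6, 0.5]
gripper_width: 0.0
grasp_force: 0.0
```

```bash
python3 - <<'E'
from h import *
s=env.state();a=env.capture("wrist")
print(s["t"],s["ee_pos"],s["qpos"],s["gripper_width"]);Rm=R.from_rotvec(s["eef_rot"]).as_matrix();print(Rm)
cv2.imwrite("pics/w1.png",a[...,::-1]);np.savez("w1.npz",p=s["ee_pos"],R=Rm)
E
```

```text
2.6 [ 0.5525 -0.0588  0.3411] [-0.1261  0.2241  0.343   1.6924  0.0364  3.1406] 1.734273552993273e-07
[[ 0.9922 -0.1248  0.0019]
 [-0.1248 -0.9915  0.0365]
 [-0.0027 -0.0364 -0.9993]]
```

View pics/w1.png

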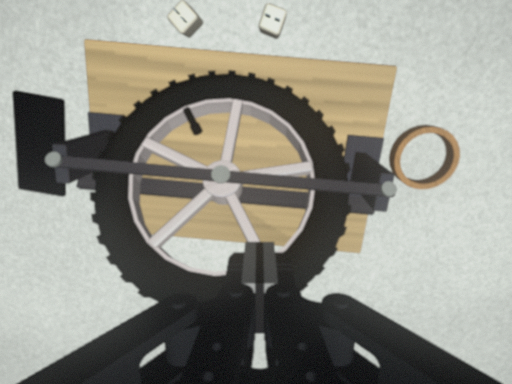

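The wrist view shows the same state: stem at (192,120), hub bolt at (221,174). The last joint hit its range, so I turn back about 20°, which the job tolerates.

Call:
{"fn": "step_arm", "kwargs": {"increments": [[1,[0,0,0],-0.9],[1,[0,0,0],-0.9],[1,[0,0,0],0]]}}

```text
t: 3.02
ee_pos: [0.5529, -0.056, 0.3415]
eef_rot: [-3.091, -0.298, -0.009]
contact_force: [-0.6, 0.7, -0.3]
gripper_width: -0.0002
grasp_force: 0.0
```

```bash
cat >> h.py <<'E'
hub,X,Y=np.load("st.npy");Z=np.array([0,0,1.]);N=.5736*X+.8192*Z;U=-.8192*X+.5736*Z;L=-Y
def where():
    s=env.state();Rm=R.from_rotvec(s["eef_rot"]).as_matrix()
    tip=s["ee_pos"]+Rm[:,2]*.022;q=tip-hub
    zc=-(q@N)/N[2]; c=q+Z*zc  # where the vertical finger line crosses the spoke plane
    print("t",s["t"],"tcp",s["ee_pos"],"tip depth",-(q@N),"cross up,left",c@U,c@L,"ang",np.degrees(np.arctan2(c@L,c@U)),"r",np.linalg.norm(c),"q6",s["qpos"][5],"F",s["contact_force"])
    return s,Rm
def goto(r,deg,depth=None):
    "tool shift to put the finger line through plane point (r,deg)"
    s,Rm=where();a=np.radians(deg);p=hub+r*(np.cos(a)*U+np.sin(a)*L)
    d=p-s["ee_pos"];d[2]=0
    if depth is not None: # tip at given depth behind plane
        tipz=p[2]-depth/N[2]; d[2]=tipz+.022-s["ee_pos"][2]
    print("shift tool",Rm.T@d)
E
python3 -c "
from h import *
s,Rm=where();print(Rm);goto(.065,-64,.0);goto(.065,-64,.012);goto(.065,60)"
```

```text
t 3.025 tcp [ 0.5529 -0.056   0.3415] tip depth -0.16341559027108524 cross up,left -0.026163818835811536 0.04325091212897217 ang 121.17104528515353 r 0.05054814077390094 q6 2.8281616128037195 F [-0.6085  0.7135 -0.335 ]
[[ 0.9816  0.1911  0.0025]
 [ 0.1909 -0.9809  0.0369]
 [ 0.0095 -0.0357 -0.9993]]
t 3.025 tcp [ 0.5529 -0.056   0.3415] tip depth -0.16341559027108524 cross up,left -0.026163818835811536 0.04325091212897217 ang 121.17104528515353 r 0.05054814077390094 q6 2.8281616128037195 F [-0.6085  0.7135 -0.335 ]
shift tool [-0.0044 -0.1058  0.172 ]
t 3.025 tcp [ 0.5529 -0.056   0.3415] tip depth -0.16341559027108524 cross up,left -0.026163818835811536 0.04325091212897217 ang 121.17104528515353 r 0.05054814077390094 q6 2.8281616128037195 F [-0.6085  0.7135 -0.335 ]
shift tool [-0.0045 -0.1052  0.1866]
t 3.025 tcp [ 0.5529 -0.056   0.3415] tip depth -0.16341559027108524 cross up,left -0.026163818835811536 0.04325091212897217 ang 121.17104528515353 r 0.05054814077390094 q6 2.8281616128037195 F [-0.6085  0.7135 -0.335 ]
shift tool [-0.0492 -0.0069 -0.0002]
```

Call:
{"fn": "step_arm", "kwargs": {"increments": [[1,[-0.003,-0.035,0],0],[1,[-0.003,-0.035,0],0],[1,[0,-0.034,0],0],[1,[0,0,0.045],0],[1,[0,0,0.045],0],[1,[0,0,0.04],0],[1,[0,0,0],0]]}}

```text
t: 3.9
ee_pos: [0.5253, 0.0493, 0.2125]
eef_rot: [-3.091, -0.297, -0.0]
contact_force: [-0.3, -0.3, 0.6]
gripper_width: -0.0001
grasp_force: 0.0
```

```bash
python3 -c "
from h import *
goto(.065,-62,.013)
a=env.capture('wrist');cv2.imwrite('pics/w2.png',a[...,::-1])"
```

```text
t 3.9 tcp [0.5253 0.0493 0.2125] tip depth -0.03037097806192012 cross up,left 0.032083471814336864 -0.05462069640918129 ang -59.57058946694699 r 0.06334556773832756 q6 3.02284457026762 F [-0.3169 -0.2546  0.6262]
shift tool [ 0.0021 -0.0009  0.0539]
```

View pics/w2.png

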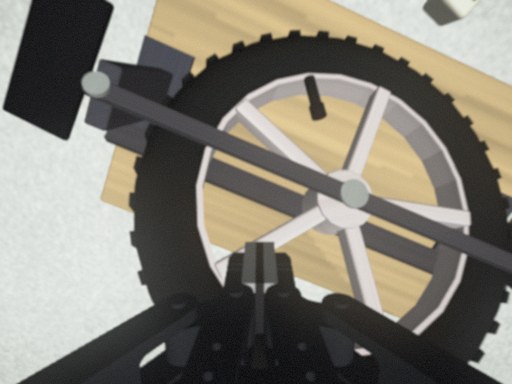

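The finger line crosses the spoke plane at about pixel (259,206), clear between the bar and the -40° spoke. I insert there.

Call:
{"fn": "step_arm", "kwargs": {"increments": [[1,[0.002,-0.001,0.02],0],[1,[0,0,0.018],0],[1,[0,0,0.015],0],[1,[0,0,0],0]]}}

```text
t: 4.45
ee_pos: [0.5294, 0.0523, 0.1627]
eef_rot: [-3.091, -0.298, -0.01]
contact_force: [-0.2, -0.5, 1.6]
gripper_width: -0.0001
grasp_force: 0.0
```

```bash
python3 - <<'E'
from h import *
s,Rm=where()
# arc rows r=.065 from -60 to +62, rows of 3 deg; tool shift in tool x,y,z keeping depth
P=lambda d:hub+.065*(np.cos(np.radians(d))*U+np.sin(np.radians(d))*L)
D=np.arange(-61,66,3)
sh=np.array([Rm.T@(P(D[i+1])-P(D[i])) for i in range(len(D)-1)])
for i in range(0,len(sh),8):print(D[i],(sh[i:i+8]*1e4).round().astype(int).tolist())
E
```

```text
t 4.45 tcp [0.5294 0.0523 0.1627] tip depth 0.008307733431152368 cross up,left 0.02763078777217194 -0.058341343188791195 ang -64.65750207508478 r 0.06455301809423108 q6 3.0269815194277085 F [-0.1727 -0.5094  1.6319]
-61 [[-29, 6, -17], [-28, 8, -17], [-28, 10, -16], [-28, 11, -16], [-28, 13, -15], [-27, 15, -14], [-27, 16, -14], [-26, 18, -13]]
-37 [[-25, 19, -12], [-25, 21, -11], [-24, 22, -11], [-23, 23, -10], [-22, 24, -9], [-21, 26, -8], [-20, 27, -7], [-19, 28, -6]]
-13 [[-18, 29, -5], [-17, 29, -4], [-15, 30, -3], [-14, 31, -2], [-13, 32, -1], [-11, 32, 0], [-10, 33, 1], [-8, 33, 2]]
11 [[-7, 33, 3], [-6, 33, 4], [-4, 33, 5], [-3, 33, 6], [-1, 33, 7], [0, 33, 8], [2, 33, 9], [3, 32, 10]]
35 [[5, 32, 11], [6, 31, 11], [8, 31, 12], [9, 30, 13], [11, 29, 14], [12, 28, 14], [13, 27, 15], [15, 26, 16]]
59 [[16, 25, 16], [17, 24, 17]]
```

Call:
{"fn": "step_arm", "kwargs": {"increments": [[1,[-0.0015,0.0003,0.003],0],[1,[-0.0029,0.0006,-0.0015],0],[1,[-0.0028,0.0008,-0.0017],0],[1,[-0.0028,0.001,-0.0016],0],[1,[-0.0028,0.0011,-0.0016],0],[1,[-0.0028,0.0013,-0.0015],0],[1,[-0.0027,0.0015,-0.0014],0],[1,[-0.0027,0.0016,-0.0014],0]]}}

```text
t: 5.45
ee_pos: [0.5101, 0.0397, 0.1697]
eef_rot: [-3.091, -0.299, -0.01]
contact_force: [0.0, -0.4, -0.2]
gripper_width: -0.0
grasp_force: 0.0
```

```bash
python3 -c "
from h import *
where()"
```

```text
t 5.45 tcp [0.5101 0.0397 0.1697] tip depth 0.01201619903980421 cross up,left 0.0477683748250031 -0.04226009312532772 ang -41.49879232561236 r 0.0637768936989248 q6 3.004978126027312 F [ 0.0215 -0.4026 -0.1706]
```

```bash
python3 -c "
from h import *
a=env.capture('wrist');b=env.capture('top');s=env.capture('scene')
r=lambda m,f:cv2.resize(m,None,fx=f,fy=f,interpolation=cv2.INTER_CUBIC)
o=np.zeros((600,800,3),np.uint8);w=r(a,.78);o[:w.shape[0],:w.shape[1]]=w
t=r(b[155:255,195:310],2.9);o[300:300+t.shape[0],:t.shape[1]]=t
t=r(s[145:220,215:310],4);o[300:300+t.shape[0],400:400+t.shape[1]]=t
cv2.imwrite('pics/c3.png',o[...,::-1])"
```

```text
(no output)
```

View pics/c3.png

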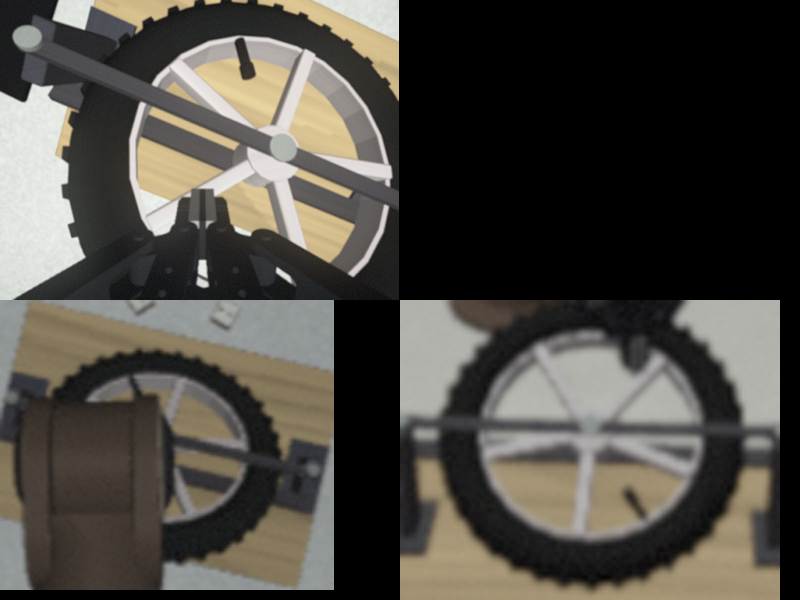

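The wheel has not moved. The finger went over the spoke without touching it, so the tip sits higher than I assumed. I measure the tip height from the scene view.

```bash
python3 - <<'E'
from h import *
s,Rm=where()
a=env.capture("scene");c=env.calibration("scene")
for px in[(273.7,163),(273.7,162),(274,164)]:
    o,d=ray(c,c["T"],px); p=s["ee_pos"]
    t=(p[0]+.005-o[0])/d[0]; print(px,o+d*t, "z rel tcp",(o+d*t)[2]-p[2])
# where do tcp+[0,0,k] project
T=np.linalg.inv(c["T"])
for k in(.0,.009,.022):
  for x in(-.011,0,.011):
    q=T@np.r_[s["ee_pos"]+Rm@[x,0,k],1];u=np.array([q[0],-q[1]])/-q[2];u*=1+c["k1"]*(u@u)
    print(k,x,c["K"][:2,:2]@u+c["K"][:2,2])
w=cv2.resize(a[125:205,225:325],None,fx=7,fy=7,interpolation=cv2.INTER_CUBIC)
cv2.imwrite("pics/c4.png",w[...,::-1])
E
```

```text
t 5.6 tcp [0.5102 0.0397 0.1697] tip depth 0.011940038047107682 cross up,left 0.04762710688001667 -0.042296741699349966 ang -41.607679917687044 r 0.06369549557537149 q6 3.005205756065977 F [-0.3688 -0.9022  0.6329]
(273.7, 163) [0.5152 0.0385 0.1797] z rel tcp 0.010023660438822746
(273.7, 162) [0.5152 0.0384 0.1841] z rel tcp 0.014379915941283072
(274, 164) [0.5152 0.0397 0.1753] z rel tcp 0.005544299120172513
0.0 -0.011 [272.7177 163.2536]
0.0 0 [273.7595 164.6011]
0.0 0.011 [274.8146 165.966 ]
0.009 -0.011 [272.7772 165.2777]
0.009 0 [273.8155 166.6332]
0.009 0.011 [274.867  168.0061]
0.022 -0.011 [272.8622 168.1758]
0.022 0 [273.8955 169.5425]
0.022 0.011 [274.9418 170.9267]
```

View pics/c4.png

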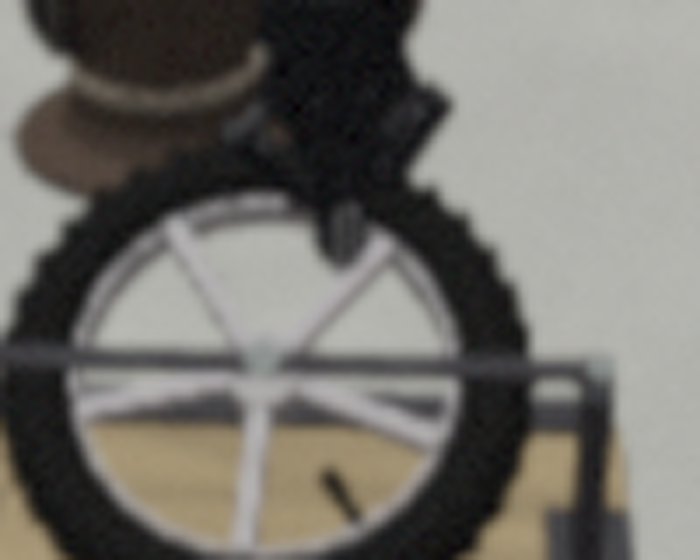

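Both views put the real tip about at TCP level rather than 22 mm ahead, so it was still above the plane. I go back and insert deeper. There is 35 mm of free depth behind, so this is safe either way.

Call:
{"fn": "step_arm", "kwargs": {"increments": [[1,[0.0055,-0.0031,0],0],[1,[0.0055,-0.0024,0.0],0],[1,[0.0057,-0.0017,0.001],0],[1,[0.0015,-0.0003,0.005],0],[1,[0,0,0],0]]}}

```text
t: 6.28
ee_pos: [0.5264, 0.051, 0.1633]
eef_rot: [-3.091, -0.299, -0.008]
contact_force: [0.0, -0.6, 0.1]
gripper_width: 0.0001
grasp_force: 0.0
```

```bash
python3 -c "
from h import *
goto(.066,-62,.029)"
```

```text
t 6.275 tcp [0.5264 0.051  0.1633] tip depth 0.00936337157408126 cross up,left 0.030937758834529924 -0.05648211233073231 ang -61.28852400471701 r 0.06439932353071424 q6 3.0244341808566477 F [ 0.0017 -0.5684  0.1103]
shift tool [ 0.0006 -0.0016  0.024 ]
```

Call:
{"fn": "step_arm", "kwargs": {"increments": [[1,[0.0006,-0.0016,0.008],0],[1,[0,0,0.008],0],[1,[0,0,0.008],0],[1,[0,0,0],0],[1,[-0.0015,0.0003,-0.0008],0],[1,[-0.0029,0.0006,-0.0017],0],[1,[-0.0028,0.0008,-0.0017],0],[1,[-0.0028,0.001,-0.0016],0]]}}

```text
t: 7.28
ee_pos: [0.5181, 0.0486, 0.1461]
eef_rot: [-3.091, -0.299, -0.012]
contact_force: [2.4, -0.1, -1.2]
gripper_width: 0.0003
grasp_force: 1.0
```

```bash
python3 -c "
from h import *
where()"
```

```text
t 7.275 tcp [0.5181 0.0486 0.1461] tip depth 0.0278156336816067 cross up,left 0.04030007122893321 -0.05258148746155441 ang -52.53233296459218 r 0.06624754394183532 q6 3.021272032796414 F [ 2.4433 -0.0739 -1.2417]
```

Contact is now felt at about 2.5 N. I continue along the arc.

Call:
{"fn": "step_arm", "kwargs": {"increments": [[1,[-0.0028,0.0011,-0.0016],0],[1,[-0.0028,0.0013,-0.0015],0],[1,[-0.0027,0.0015,-0.0014],0],[1,[-0.0027,0.0016,-0.0014],0],[1,[-0.0026,0.0018,-0.0013],0],[1,[-0.0025,0.0019,-0.0012],0],[1,[-0.0025,0.0021,-0.0011],0],[1,[-0.0024,0.0022,-0.0011],0]]}}

```text
t: 8.28
ee_pos: [0.4994, 0.0309, 0.1556]
eef_rot: [-3.091, -0.299, -0.009]
contact_force: [2.3, 1.3, -0.7]
gripper_width: -0.0003
grasp_force: 1.0
```

```bash
cat >> h.py <<'E'
def stem(cam="scene"):
    "black blobs in the annulus r 70..95 of the face, seen on the plane 6 mm behind"
    a=env.capture(cam);c=env.calibration(cam);T=np.linalg.inv(c["T"])
    def img(p):
        q=(T[:3,:3]@p.T).T+T[:3,3];u=np.c_[q[:,0],-q[:,1]]/-q[:,2:];u=u*(1+c["k1"]*(u**2).sum(1))[:,None]
        return (u@c["K"][:2,:2]+c["K"][:2,2]).astype(np.float32)
    th=np.radians(np.arange(0,360,1.));rr=np.arange(.072,.093,.002)
    G=np.array([[hub-.006*N+r*(np.cos(t)*U+np.sin(t)*L) for t in th] for r in rr]).reshape(-1,3)
    m=img(G).reshape(len(rr),len(th),2)
    v=cv2.remap(cv2.cvtColor(a,cv2.COLOR_RGB2GRAY),m[...,0],m[...,1],cv2.INTER_LINEAR).mean(0)
    return v
E
python3 -c "
from h import *
where();v=stem();print(v[::4].astype(int).tolist())"
```

```text
t 8.275 tcp [0.4994 0.0309 0.1556] tip depth 0.028606245745037093 cross up,left 0.058527212123847705 -0.031581272251655704 ang -28.351290549646272 r 0.0665015009479324 q6 2.9884823683305832 F [ 2.3346  1.2936 -0.7067]
[164, 166, 167, 168, 166, 166, 166, 167, 168, 169, 170, 171, 172, 172, 175, 161, 145, 170, 178, 170, 129, 82, 105, 146, 119, 77, 68, 75, 112, 136, 148, 160, 171, 151, 126, 140, 143, 143, 144, 144, 144, 145, 145, 146, 146, 146, 146, 146, 145, 142, 154, 173, 158, 142, 139, 139, 141, 144, 142, 115, 65, 91, 100, 73, 68, 84, 133, 149, 99, 89, 138, 171, 177, 177, 176, 174, 174, 175, 174, 172, 170, 164, 128, 69, 54, 58, 51, 66, 128, 159]
```

The stem is now at about 239°. I continue the arc.

Call:
{"fn": "step_arm", "kwargs": {"increments": [[1,[-0.0024,0.0023,-0.001],0],[1,[-0.0023,0.0024,-0.0009],0],[1,[-0.0022,0.0025,-0.0008],0],[1,[-0.0021,0.0027,-0.0007],0],[1,[-0.002,0.0028,-0.0006],0],[1,[-0.0018,0.0029,-0.0005],0],[1,[-0.0017,0.003,-0.0004],0],[1,[-0.0015,0.003,-0.0003],0]]}}

```text
t: 9.32
ee_pos: [0.488, 0.0064, 0.1599]
eef_rot: [-3.091, -0.299, -0.01]
contact_force: [1.0, 1.3, 0.1]
gripper_width: -0.0
grasp_force: 0.9
```

```bash
python3 -c "
from h import *
where();v=stem();print(v[240:300:2].astype(int).tolist())"
```

```text
t 9.325 tcp [0.488  0.0064 0.1599] tip depth 0.02879598968668073 cross up,left 0.06638990303279843 -0.0053043035967954635 ang -4.56801398193309 r 0.0665979689322954 q6 2.9391456380514485 F [0.9987 1.3375 0.0809]
[144, 141, 135, 125, 109, 89, 73, 65, 61, 55, 47, 53, 76, 106, 116, 110, 90, 81, 89, 108, 137, 158, 170, 174, 174, 168, 155, 140, 139, 153]
```

Call:
{"fn": "step_arm", "kwargs": {"increments": [[1,[-0.0014,0.0031,-0.0002],0],[1,[-0.0013,0.0032,-0.0001],0],[1,[-0.0011,0.0032,0],0],[1,[-0.001,0.0033,0.0001],0],[1,[-0.0008,0.0033,0.0002],0],[1,[-0.0007,0.0033,0.0003],0],[1,[-0.0006,0.0033,0.0004],0],[1,[-0.0004,0.0033,0.0005],0]]}}

```text
t: 10.38
ee_pos: [0.486, -0.0204, 0.1577]
eef_rot: [-3.091, -0.299, -0.01]
contact_force: [0.1, 1.8, -0.5]
gripper_width: 0.0001
grasp_force: 1.0
```

Call:
{"fn": "step_arm", "kwargs": {"increments": [[1,[-0.0003,0.0033,0.0006],0],[1,[-0.0001,0.0033,0.0007],0],[1,[0,0.0033,0.0008],0],[1,[0.0002,0.0033,0.0009],0],[1,[0.0003,0.0032,0.001],0],[1,[0.0005,0.0032,0.0011],0],[1,[0.0006,0.0031,0.0011],0],[1,[0.0008,0.0031,0.0012],0]]}}

```text
t: 11.38
ee_pos: [0.4928, -0.0451, 0.1493]
eef_rot: [-3.091, -0.299, -0.009]
contact_force: [0.1, 2.0, 0.1]
gripper_width: 0.0003
grasp_force: 0.9
```

```bash
python3 -c "
from h import *
where();v=stem();print(v[280:345:2].astype(int).tolist())"
```

```text
t 11.375 tcp [ 0.4928 -0.0451  0.1493] tip depth 0.029064392109068166 cross up,left 0.04840788952437983 0.044271078808613126 ang 42.44424678533804 r 0.06559729230861257 q6 2.835076352008093 F [0.1223 2.0336 0.13  ]
[136, 158, 171, 175, 176, 177, 176, 176, 175, 173, 170, 161, 140, 107, 81, 90, 120, 147, 163, 169, 170, 170, 169, 168, 167, 166, 165, 164, 159, 152, 149, 160, 171]
```

The stem is at about 308°. A few more degrees, then I draw out.

Call:
{"fn": "step_arm", "kwargs": {"increments": [[1,[0.0009,0.003,0.0013],0],[1,[0.0011,0.0029,0.0014],0],[1,[0.0012,0.0028,0.0014],0],[1,[0,0,0],0],[1,[-0.0015,-0.003,0],0],[1,[0,0,-0.03],0],[1,[0,0,-0.05],0],[1,[0,0,-0.04],0]]}}

```text
t: 12.42
ee_pos: [0.495, -0.0544, 0.2668]
eef_rot: [-3.092, -0.299, -0.011]
contact_force: [0.9, -0.9, 0.2]
gripper_width: 0.0001
grasp_force: 0.0
```

```bash
python3 -c "
from h import *
goto(.066,175,-.03);v=stem();print(v[300:345].astype(int).tolist())
goto(.066,175,.029)"
```

```text
t 12.425 tcp [ 0.495  -0.0544  0.2668] tip depth -0.0695618910805649 cross up,left 0.04347907792230751 0.05303470577037354 ang 50.654307759741904 r 0.06857777063139273 q6 2.8170393497315755 F [ 0.9313 -0.9361  0.1581]
shift tool [ 0.0998 -0.0067  0.1123]
[173, 173, 173, 173, 173, 173, 173, 173, 172, 171, 168, 164, 156, 145, 131, 113, 96, 83, 78, 84, 97, 113, 129, 142, 152, 158, 162, 164, 165, 166, 166, 166, 166, 166, 166, 166, 167, 167, 167, 166, 166, 166, 166, 166, 165]
t 12.475 tcp [ 0.4964 -0.0547  0.2719] tip depth -0.07461795869576307 cross up,left 0.04157379120519556 0.05304721523500343 ang 51.913740143975616 r 0.06739588015371241 q6 2.817013360134277 F [0.4555 0.3986 3.2948]
shift tool [ 0.0965 -0.005   0.1899]
```

The stem is at 318° with 42° left. Next I push the spoke now at 210°, from the lower half, with the finger at about 175° at first. I descend in stages and watch the force for any body contact with the bar.

Call:
{"fn": "step_arm", "kwargs": {"increments": [[1,[0.025,-0.001,0],0],[1,[0.03,-0.0015,0],0],[1,[0.03,-0.0015,0],0],[1,[0.016,-0.001,0],0],[1,[0,0,0.035],0.6],[1,[0,0,0.035],0],[1,[0,0,0.03],0],[1,[0,0,0],0]]}}

```text
t: 13.48
ee_pos: [0.5919, -0.0263, 0.1637]
eef_rot: [-3.102, -0.137, 0.001]
contact_force: [-0.1, -0.3, -0.1]
gripper_width: 0.0001
grasp_force: 0.0
```

```bash
python3 -c "
from h import *
goto(.070,180,.028);v=stem();print(300+v[300:345].argmin())
a=env.capture('wrist');cv2.imwrite('pics/w5.png',a[...,::-1])
"
```

```text
t 13.475 tcp [ 0.5919 -0.0263  0.1637] tip depth -0.03640801954131657 cross up,left -0.06573591882051862 0.0066074876254513274 ang 174.2601571585283 r 0.06606370898001829 q6 2.9902803754817855 F [-0.0911 -0.3236 -0.0818]
shift tool [ 0.0052 -0.0032  0.0812]
344
```

View pics/w5.png

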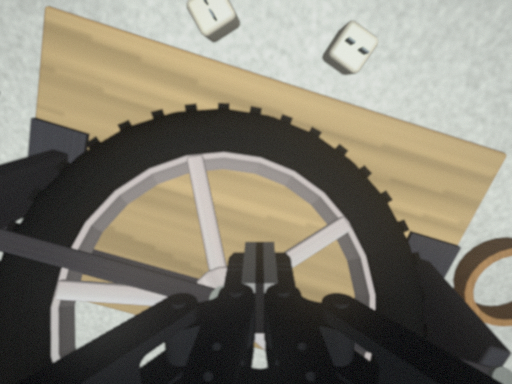

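The wrist view shows the two spokes at (205,215) and (320,238), with the finger line at column 260 midway between them. I descend slowly.

Call:
{"fn": "step_arm", "kwargs": {"increments": [[1,[0.005,-0.003,0.02],0],[1,[0,0,0.02],0],[1,[0,0,0.008],0],[1,[0,0,0.006],0]]}}

```text
t: 14.08
ee_pos: [0.5993, -0.0212, 0.1135]
eef_rot: [-3.102, -0.136, -0.01]
contact_force: [-0.7, -0.4, -0.7]
gripper_width: -0.0002
grasp_force: 0.0
```

Call:
{"fn": "step_arm", "kwargs": {"increments": [[1,[0,0,0.005],0],[1,[0,0,0.005],0],[1,[0,0,0.004],0],[1,[0,0,0],0]]}}

```text
t: 14.58
ee_pos: [0.5985, -0.0206, 0.0982]
eef_rot: [-3.102, -0.136, -0.006]
contact_force: [-0.2, -0.3, 0.5]
gripper_width: -0.0002
grasp_force: 0.0
```

```bash
python3 -c "
from h import *
goto(.070,180,.028)
s,Rm=where()
P=lambda d:hub+.070*(np.cos(np.radians(d))*U+np.sin(np.radians(d))*L)
D=np.arange(180,246,3)
sh=np.array([Rm.T@(P(D[i+1])-P(D[i])) for i in range(len(D)-1)])
for i in range(0,len(sh),8):print(D[i],(sh[i:i+8]*1e4).round().astype(int).tolist())"
```

```text
t 14.575 tcp [ 0.5985 -0.0206  0.0982] tip depth 0.014180073426124476 cross up,left -0.0723203619978951 -0.00031135729605282544 ang -179.7533288236727 r 0.07231721405308601 q6 3.0005479009251035 F [-0.1783 -0.3049  0.512 ]
shift tool [-0.0019 -0.0005  0.0155]
t 14.575 tcp [ 0.5985 -0.0206  0.0982] tip depth 0.014180073426124476 cross up,left -0.0723203619978951 -0.00031135729605282544 ang -179.7533288236727 r 0.07231721405308601 q6 3.0005479009251035 F [-0.1783 -0.3049  0.512 ]
180 [[9, -35, 1], [8, -36, 0], [6, -36, -1], [5, -36, -2], [3, -36, -4], [2, -36, -5], [0, -36, -6], [-2, -36, -7]]
204 [[-3, -36, -8], [-5, -35, -9], [-6, -35, -10], [-8, -34, -11], [-9, -33, -12], [-11, -33, -13], [-12, -32, -13], [-14, -31, -14]]
228 [[-15, -30, -15], [-17, -29, -16], [-18, -27, -16], [-19, -26, -17], [-20, -25, -18]]
```

Call:
{"fn": "step_arm", "kwargs": {"increments": [[1,[-0.002,0,0.005],0],[1,[0,0,0.005],0],[1,[0,0,0.004],0],[1,[0,0,0],0]]}}

```text
t: 15.08
ee_pos: [0.5964, -0.0202, 0.084]
eef_rot: [-3.102, -0.136, -0.006]
contact_force: [0.1, -0.4, -0.3]
gripper_width: 0.0002
grasp_force: 0.0
```

Call:
{"fn": "step_arm", "kwargs": {"increments": [[1,[0.0009,-0.0035,0.0001],0],[1,[0.0008,-0.0036,0],0],[1,[0.0006,-0.0036,-0.0001],0],[1,[0.0005,-0.0036,-0.0002],0],[1,[0.0003,-0.0036,-0.0004],0],[1,[0.0002,-0.0036,-0.0005],0],[1,[0,-0.0036,-0.0006],0],[1,[-0.0002,-0.0036,-0.0007],0]]}}

```text
t: 16.08
ee_pos: [0.5971, 0.0083, 0.088]
eef_rot: [-3.103, -0.136, -0.007]
contact_force: [0.0, -2.5, -0.1]
gripper_width: -0.0001
grasp_force: 1.0
```

```bash
python3 -c "
from h import *
where();v=stem();print(v[300:345].astype(int).tolist())
v=stem('top');print(v[300:360].astype(int).tolist())"
```

```text
t 16.075 tcp [0.5971 0.0083 0.088 ] tip depth 0.026502726430273675 cross up,left -0.06388981748998636 -0.02841195802849674 ang -156.02516820404043 r 0.06991936165229058 q6 3.0495170774883564 F [ 0.0411 -2.5218 -0.1418]
[104, 112, 118, 124, 128, 129, 129, 128, 126, 125, 122, 119, 115, 110, 103, 96, 87, 77, 65, 54, 45, 35, 28, 22, 20, 19, 19, 19, 19, 19, 19, 19, 19, 18, 18, 17, 17, 18, 20, 21, 21, 22, 22, 23, 25]
[41, 41, 42, 42, 42, 43, 43, 44, 45, 45, 45, 45, 45, 46, 46, 47, 47, 47, 48, 48, 49, 49, 49, 49, 50, 51, 51, 51, 51, 52, 52, 53, 54, 54, 54, 55, 55, 55, 55, 55, 55, 55, 55, 55, 56, 56, 57, 57, 57, 57, 57, 57, 58, 58, 59, 59, 59, 59, 59, 59]
```

Call:
{"fn": "step_arm", "kwargs": {"increments": [[1,[-0.0003,-0.0036,-0.0008],0],[1,[-0.0005,-0.0035,-0.0009],0],[1,[-0.0006,-0.0035,-0.001],0],[1,[-0.0008,-0.0034,-0.0011],0],[1,[-0.0009,-0.0033,-0.0012],0],[1,[-0.0011,-0.0033,-0.0013],0],[1,[-0.0012,-0.0032,-0.0013],0],[1,[-0.0014,-0.0031,-0.0014],0]]}}

```text
t: 17.18
ee_pos: [0.5881, 0.0346, 0.098]
eef_rot: [-3.102, -0.137, -0.007]
contact_force: [1.6, -2.2, 0.2]
gripper_width: 0.0001
grasp_force: 1.1
```

```bash
python3 -c "
from h import *
where();v=stem();v=v.astype(int)
print(v[90:200:2].tolist());print(v[200:300:2].tolist());print(v[300:].tolist(),v[:90:2].tolist())"
```

```text
t 17.175 tcp [0.5881 0.0346 0.098 ] tip depth 0.026332107876521047 cross up,left -0.0467986992576618 -0.05243243162170295 ang -131.75058682011098 r 0.07027835289693701 q6 3.093470543954746 F [ 1.6188 -2.1759  0.2472]
[140, 159, 169, 163, 143, 117, 91, 75, 70, 76, 92, 112, 127, 137, 144, 147, 149, 150, 150, 151, 150, 149, 149, 147, 146, 145, 144, 144, 144, 144, 145, 144, 145, 145, 145, 147, 152, 162, 172, 172, 163, 148, 142, 143, 146, 147, 147, 147, 147, 147, 146, 146, 147, 146, 146]
[146, 146, 145, 145, 143, 142, 141, 141, 140, 139, 139, 139, 139, 137, 136, 136, 134, 129, 121, 122, 138, 156, 162, 155, 134, 104, 80, 69, 67, 71, 80, 98, 116, 125, 111, 89, 59, 41, 33, 29, 27, 26, 27, 31, 38, 44, 49, 49, 44, 33]
[24, 21, 18, 18, 20, 22, 23, 23, 24, 24, 24, 23, 23, 22, 22, 21, 20, 19, 18, 18, 19, 18, 18, 18, 18, 18, 18, 18, 18, 18, 19, 20, 20, 20, 20, 20, 20, 19, 19, 19, 18, 19, 20, 20, 20, 21, 21, 21, 20, 20, 21, 23, 26, 33, 43, 56, 75, 96, 117, 133] [149, 163, 168, 169, 169, 169, 169, 167, 166, 166, 167, 172, 176, 174, 165, 157, 160, 167, 170, 170, 171, 172, 172, 172, 172, 173, 174, 175, 175, 175, 176, 177, 178, 179, 180, 180, 180, 179, 171, 156, 130, 101, 83, 87, 106]
```

About 10-12° remain. I push two and a half rows more, then measure on the front plane.

Call:
{"fn": "step_arm", "kwargs": {"increments": [[1,[-0.0015,-0.003,-0.0015],-0.1],[1,[-0.0017,-0.0029,-0.0016],-0.1],[1,[0,0,0],0]]}}

```text
t: 17.6
ee_pos: [0.5841, 0.0404, 0.1014]
eef_rot: [-3.098, -0.192, -0.008]
contact_force: [0.2, -0.2, 0.6]
gripper_width: -0.0005
grasp_force: 0.2
```

```bash
sed -i 's/def stem(cam="scene")/def stem(cam="scene",dep=.006)/; s/hub-.006\*N/hub-dep*N/' h.py; python3 -c "
from h import *
where();v=stem(dep=0);v=v.astype(int)
print(v[155:195].tolist());print(v[5:60].tolist())"
```

```text
t 17.6 tcp [0.5841 0.0404 0.1014] tip depth 0.026467280918785113 cross up,left -0.04065909326063313 -0.05735482099535243 ang -125.33300100926775 r 0.07030336265589235 q6 3.067600538499638 F [ 0.2497 -0.1569  0.5795]
[144, 144, 145, 145, 145, 145, 145, 145, 145, 146, 146, 146, 146, 147, 148, 151, 155, 162, 168, 173, 175, 176, 174, 171, 163, 155, 148, 145, 143, 143, 144, 145, 145, 146, 146, 146, 146, 146, 146, 146]
[151, 155, 157, 158, 160, 161, 161, 161, 161, 161, 160, 159, 159, 159, 159, 159, 158, 157, 157, 158, 158, 159, 161, 163, 166, 171, 174, 175, 175, 173, 168, 162, 156, 151, 150, 153, 157, 160, 163, 165, 166, 166, 166, 167, 167, 167, 168, 168, 168, 168, 169, 169, 170, 171, 172]
```

About 4.2° remain.

Call:
{"fn": "step_arm", "kwargs": {"increments": [[1,[-0.0012,-0.0018,-0.001],0],[1,[-0.0012,-0.0018,-0.0011],0],[1,[0,0,0],0]]}}

```text
t: 18.02
ee_pos: [0.5813, 0.0432, 0.1035]
eef_rot: [-3.099, -0.191, -0.008]
contact_force: [0.3, -0.4, 0.0]
gripper_width: -0.0002
grasp_force: 0.4
```

```bash
cat >> h.py <<'E'
def cen(v,a,b,sgn=1):
    w=v[a:b]*sgn; w=np.clip(w-(w.max()-12 if sgn>0 else np.median(w)+15),0,None);return (w*np.arange(a,b)).sum()/w.sum()
E
python3 -c "
from h import *
where();v=stem(dep=0)
print(v[160:195].astype(int).tolist(),cen(v,165,190),cen(v,22,46),v[22:46].astype(int).tolist())"
```

```text
t 18.025 tcp [0.5813 0.0432 0.1035] tip depth 0.026582996018119545 cross up,left -0.03667608850370834 -0.059572042849390626 ang -121.61892055406629 r 0.06995585555101569 q6 3.0735844716990726 F [ 0.3205 -0.4337  0.0292]
[144, 145, 145, 145, 145, 145, 145, 145, 146, 146, 146, 146, 147, 149, 152, 155, 160, 165, 169, 171, 171, 169, 163, 156, 151, 148, 146, 146, 146, 146, 146, 146, 145, 145, 145] 179.32154340836013 35.98384491114702 [158, 157, 158, 158, 158, 159, 159, 159, 160, 161, 163, 167, 170, 173, 175, 174, 171, 166, 159, 153, 150, 151, 154, 157]
```

D is at 179.3° and B at 36.0°, so the wheel is essentially there. I back off and withdraw, then check.

Call:
{"fn": "step_arm", "kwargs": {"increments": [[1,[0.002,0.004,0.0012],0],[1,[0,0,-0.02],0],[1,[0,0,-0.03],0],[1,[0,0,-0.05],0],[1,[0,0,-0.06],0],[1,[0,0,-0.06],0],[1,[0,0,0],0]]}}

```text
t: 18.95
ee_pos: [0.5849, 0.0311, 0.3274]
eef_rot: [-3.099, -0.19, -0.022]
contact_force: [0.6, 0.1, -0.6]
gripper_width: 0.0
grasp_force: 0.0
```

Call:
{"fn": "step_arm", "kwargs": {"increments": [[1,[0,0.03,0],-0.5],[1,[0,0.04,0],-0.5],[1,[0,0.05,0],0],[1,[0,0.05,0],0],[1,[0,0.05,0],0],[1,[0,0.05,0],0],[1,[0,0.05,0],0],[1,[0,0,0],0]]}}

```text
t: 19.95
ee_pos: [0.6691, -0.2803, 0.3057]
eef_rot: [-3.069, -0.453, -0.005]
contact_force: [-0.2, 0.7, -0.1]
gripper_width: 0.0002
grasp_force: 0.0
```

```bash
python3 -c "
from h import *
where()
for c in('scene','top'):
  v=np.roll(stem(c,.0),180) # idx 180 = up
  w=np.roll(stem(c,.006),180)
  sp=[cen(v,180+d-12,180+d+12)-180-d for d in(36,-36)]; lo=np.roll(v,180);sp.append(cen(lo,168,192)-180)
  print(c,'stem',cen(w,160,200,-1)-180,'spokes',sp,w[160:200:2].astype(int).tolist())
a=env.capture('scene');b=env.capture('top')
r=lambda m:cv2.resize(m,None,fx=3.4,fy=3.4,interpolation=cv2.INTER_CUBIC)
cv2.imwrite('pics/f.png',np.hstack([r(a[135:245,210:325]),r(b[150:260,190:305])])[...,::-1])
"
```

```text
t 19.95 tcp [ 0.6691 -0.2803  0.3057] tip depth -0.22448804724389937 cross up,left -0.21849574422978282 0.24062914300621954 ang 132.2400334881892 r 0.32501958995964897 q6 2.4369359551570935 F [-0.1941  0.6611 -0.1011]
scene stem 1.0192383974613506 spokes [np.float64(0.08842443729901106), np.float64(-1.1388286334056374), np.float64(-0.6432160804019986)] [170, 170, 170, 171, 171, 170, 169, 163, 145, 118, 83, 89, 114, 147, 161, 168, 170, 170, 170, 170]
top stem -0.16437459070070304 spokes [np.float64(-0.16904276985744104), np.float64(1.5274336283185619), np.float64(0.996261682242988)] [128, 128, 129, 129, 130, 130, 127, 119, 94, 60, 42, 63, 100, 122, 130, 133, 134, 136, 138, 138]
```

View pics/f.png

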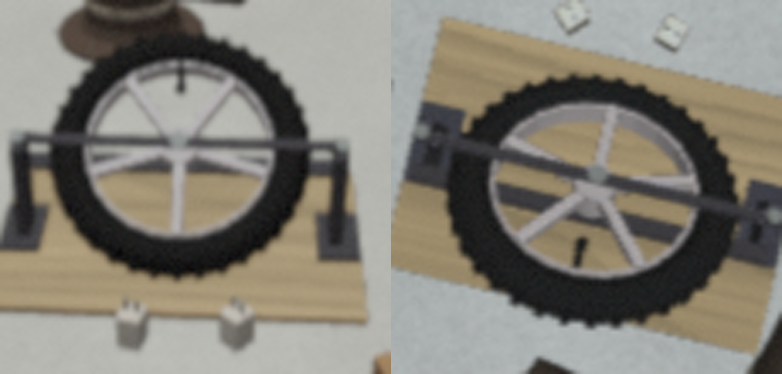

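The final view shows the stem straight up the slope, at (181,75) in the scene half and (580,250) in the top half. All the measurements average within about 0.5°, the wheel is at rest and the hand is clear, so I hand it in.

```bash
python3 -c "
from station import env
print(env.sign_off())"
```

```text
the job is handed in; nothing more can be done
None
```

The valve stem stands at the top of the wheel (two cameras read it within about 1° of straight up the slope), the wheel is at rest, the hand is clear, and the job was handed in at about 20 s.

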